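# Snap the clip-on sensor onto the gas tube and slide it up to the collar

## Robot

A 7-joint arm with a two-finger parallel gripper is mounted at the origin on a cart in front of the work surface, level with it; the furniture and walls round the work are solid. World frame = base frame: x ahead of the robot, y to its left, z up, the work surface at z = 0. Lengths are in m, angles in rad, forces in N, time in s.
With the tool pointing down it reaches from about 0.425 to 0.875 m from the base axis. Payload 9.9 kg.
Tool frame: the origin (TCP) lies at the very end of the fingers, on their centre line; the grasp point (between the pads) lies 19 mm behind it; z points along the fingers, y is the line along which they close (so a half turn about z gives the same grasp; the last joint's range is limited). The gripper opens to 85 mm and grips with 20 to 120 N. Pads are 22 mm wide; open, the fingers measure 114 mm over their backs; the gripper's body (76 mm by 85 mm) begins 54 mm behind the grasp point. The pads swing forward as they close: fully open they stand 13 mm farther back than shut.
Start: joints at [-1.416, 0.576, 0.025, 1.437, -0.015, 1.129, -0.057], TCP at [0.16, 0.656, 0.231] pointing down, gripper open.
Joint ranges: [-2.76, 2.76], [-0.34, 2.15], [-1.52, 1.57], [0.19, 2.46], [-1.09, 4.23], [0.17, 1.99], [-2.82, 2.82]. Speed limits (rad/s): [2.22, 2.22, 3.01, 3.01, 3.14, 3.14, 3.14].

## Interface

Orientations are given as a rotation vector (axis times angle).
In Python, from station import manip gives the robot as it stands. The module is installed in compiled form; this text tells all that it offers.
- The arm moves only by the shell command python3 -m pendant 'ROWS' [FORCE]. ROWS is a JSON object whose one key "commands" holds a list of rows, each an object with "angular": the turn, a rotation vector about the tool's x, y, z in degrees, a list of three; "delta_pos": the shift along the tool's x, y, z in mm, a list of three; "hand": the finger opening in mm, from 0 to 85.4. A call has 1 to 8 rows; each row is the pose to reach, as a shift and turn from the pose commanded when the call began, along the tool's axes at that moment; what a row does not reach only later rows make up. A row lasts 1/8 s, in which the tool goes at most 62.5 mm and 10.7 degrees, less where a joint would pass 70% of its speed; a pose out of reach is approached as far as the arm can. A call with a gripper value outside its range is refused whole. The fingers move at their own pace and stop on an object; FORCE is the grip in N (left out, the last holds). Time passes only in rows, so rows that repeat a pose let the fingers close. It gives the time, the measured TCP pose, the force, the opening and the grip force at its end, in the units of the state.
- manip.get_state(): the state, without advancing time (a new reading comes with each control period).
- manip.camera(name): name is "scene" or "top"; returns the picture (400x640x3 uint8, red, green, blue); there is no depth.
- manip.camera_model(name): a dict with "mtx" (3x3 intrinsics, pixels), "k1" (the pictures are not rectified: a ray, as slopes to the right and down, at radius r is drawn at 1 + k1 r^2 times it, then the intrinsics apply), "camera_from_world" (4x4, takes a point from world to camera coordinates). Camera axes: x right, y up, looking along -z (the intrinsics and any distortion apply to the point x, -y, -z); pixel columns grow to the right and rows downward; lengths in m; the calibration is good to about 2 mm. A picture is of the moment at which its call begins. camera_model takes no time and is no camera call.
- manip.close_job(): hands the job in; it is judged then, once.
The state is a dict: "time_s": time; "joint_pos": joint angles; "qd": joint speeds; "tau": joint torques, N m; "tool_pos": TCP position; "eef_rot": TCP orientation; "contact_force": force on the tool from outside, world axes, zero at the start; "torque": the same for the moment, N m; "grip_width": opening from 0.0 (shut) to 1.0 (fully open); "finger_force": force on a finger pad.
Only numpy, scipy, OpenCV 4.12 (cv2) and the standard library are available. Lean on these libraries where they do the work, as an engineer would, in place of code of your own. Each camera call takes 0.05 s, during which the arm holds its last target. There are 200 camera calls.

## Task

Take the clip-on sensor that stands on the worktop and push it straight down over the bare stretch of the gas tube, on the side of the dark collar away from the brass fitting and at least 2 cm short of the collar, until both spring arms snap past the tube's widest point. Then, still holding it, slide it along the tube until it gently butts against the collar, and let go. The tube gives on sprung mounts, so push with feeling (never more than about 25 N on the tube or 20 N on the collar), and leave the other things where they are.

Things in the scene. Friction and masses are not known exactly. Their poses are not given: they have to be found in the camera images.
- clip: Clip-on sensor: grey plastic housing 30 (x) by 26 (y) by 33 mm high, dark display on top, two bent steel spring arms below at +x and -x. Stands upright on its arms. Origin on the axis of its bore: the housing spans 11 to 44 mm above it, the feet end 17 mm below it. The bore runs along y. Half a turn about z looks the same. Grip the two faces 30 mm apart (fingers close along x)
- clip_mouth (a point): Middle of the clip's mouth, 8 mm below the clip's origin, between the arms' lips: 16 mm apart at rest, spread by the tube; flared feet 33 mm wide. Keep fingertips 14 mm or more above the clip's origin so the arms can spread. Snapping on takes about 10 to 16 N, then the push drops sharply and the clip's origin lies on the tube's axis
- tube: Level steel gas tube, 22 mm diameter, sprung. Origin on its axis midway between its two end posts, y along it towards the end with the brass fitting, x across, z up. Pressed down it sinks about 1.4 mm per newton to a hard stop at 28 mm and rises when let go, so a push that ends where the tube was does not snap the clip on. A snapped-on clip slides along it with a few newtons of friction
- tube_stand: Fixed stand of the tube: grey base plate 50 by 300 mm, 8 mm thick, with an aluminium post frame 46 mm wide and 108 mm high at each end, 250 mm clear between them. Origin at the middle of its underside, y along the tube; the tube's axis is 80 mm above it. Keep the arm clear of the tall instrument on the right (x over 0.33, y below -0.43 m) and of the control unit beside the stand (y below -0.17 m)
- collar: Dark steel stop collar clamped on the tube, 36 mm diameter, 12 mm wide. Origin on the tube's axis, in the collar's flat face that looks away from the brass fitting: the face to butt against. The collar lies on its +y side; axes as the tube. With the clip butting, the clip's origin is 13 mm from this origin, towards -y
- standard_2: Bystander: round steel sample 36 mm across, 34 mm high; origin under its centre
- standard_4: Bystander: round steel sample 40 mm across, 26 mm high; origin under its centre
- loupe: Bystander: black magnifier, 36 mm across, 47 mm high; origin under its centre

How it is judged:
On the way, in this order (a step that is already met when the one before it is completed fails the run):
1. the clip is snapped onto the tube, at least 20 mm short of the collar (z of clip in the frame of tube between -0.002 and 0.002 m and x of clip in the frame of tube between -0.002 and 0.002 m and y of clip in the frame of collar below -0.033 m and y of clip in the frame of tube above -0.112 m), for 0.2 s.
2. the snapped-on clip is pushed against the collar (contact is felt) (contact force between clip and collar above 0.5 N and z of clip in the frame of tube between -0.0025 and 0.0025 m), for 0.05 s.
At the end, for the whole second after the job is handed in: The clip sits snapped on the tube, released and at rest: its bore axis within 2 mm of the tube's axis and in line with it, housing on top (within 20 degrees of upright), and its end against the collar with no more than 2 mm of gap (z of clip in the frame of tube between -0.002 and 0.002 m and x of clip in the frame of tube between -0.002 and 0.002 m and angle between the y axis of clip and the y axis of tube, either way round below 0.08 rad and angle between clip's own z axis and vertical below 0.35 rad and y of clip in the frame of collar between -0.015 and -0.011 m and linear speed of each of clip, tube below 0.01 m/s); the robot touches nothing.
It fails at once if the clip is pressed on the tube with more than 25 N (contact force between clip and tube above 25 N).
It fails at once if the collar is pushed with more than 20 N (contact force between any of clip, the arm and collar above 20 N).
It fails at once if a bystander is moved more than 15 mm (distance of any of standard_2, standard_4, loupe from where it was at the start of the episode above 0.015 m).
It also fails if it takes over 72 s, if anything falls off the work surface, if the arm or the gripper's body presses on something with over 40 N, if the wrist force passes 120 N, or if a joint passes its speed limit or range.

## Working session

There is one attempt and no reset: what is moved stays moved. The work goes in short steps, Python scripts to look and compute and a shell command to move; the robot and the scene stay as the last step left them, time stands still between calls to the robot, and variables do not carry over. Pictures are saved under pics/ and viewed, at most 12 in all, crops included, and the job is handed in when it is done.

```bash
mkdir -p pics
cat > h.py <<'E'
import numpy as np,cv2
from station import manip
from scipy.spatial.transform import Rotation as R
def model(n):
    m=manip.camera_model(n);return np.array(m["mtx"]),m["k1"],np.array(m["camera_from_world"])
def proj(n,P):
    K,k,T=model(n);P=np.atleast_2d(P);c=P@T[:3,:3].T+T[:3,3]
    s=np.c_[c[:,0]/-c[:,2],c[:,1]/c[:,2]];s=s*(1+k*(s**2).sum(1))[:,None]
    return s@K[:2,:2].T+K[:2,2]
def ray(n,uv):
    K,k,T=model(n);d=np.linalg.solve(K,[*uv,1])[:2];s=d.copy()
    for _ in range(30): s=d/(1+k*(s@s))
    return -T[:3,:3].T@T[:3,3], T[:3,:3].T@np.array([s[0],-s[1],-1])
def onz(n,uv,z):
    o,d=ray(n,uv);return o+d*(z-o[2])/d[2]
def snap(n,f):
    im=manip.camera(n)[:,:,::-1].copy();cv2.imwrite('pics/'+f,im);return im
E
python3 - <<'E'
from h import *
for n in("scene","top"):
    snap(n,n+'0.png');K,k,T=model(n);print(n,K.round(1).tolist(),k,(-T[:3,:3].T@T[:3,3]).round(3),T[:3,:3].round(2).tolist())
s=manip.get_state();print(s)
E
```

```text
scene [[403.4, 0.0, 316.6], [0.0, 403.4, 201.1], [0.0, 0.0, 1.0]] 0.00815126359181784 [ 0.084 -0.583  0.49 ] [[0.79, -0.61, -0.01], [0.3, 0.37, 0.88], [-0.53, -0.7, 0.48]]
top [[453.5, 0.0, 321.3], [0.0, 453.5, 190.9], [0.0, 0.0, 1.0]] -0.003963786750000501 [0.451 0.015 1.252] [[0.02, -1.0, 0.03], [1.0, 0.03, 0.09], [-0.09, 0.02, 1.0]]
{'time_s': 0.1, 'joint_pos': array([-1.41579742,  0.57643925,  0.02480422,  1.43780617, -0.01504353,
        1.12899366, -0.05651325]), 'qd': array([ 2.94131452e-04, -2.72477670e-03,  5.04752252e-04, -3.43423297e-03,
        8.96401275e-06,  9.62345404e-04, -3.25370503e-04]), 'tau': array([ 7.27490129e-03, -7.67308617e+01,  2.25825705e+00, -2.86602330e+01,
        1.59638323e-02,  8.59343883e-03,  8.38548704e-05]), 'tool_pos': array([0.15952201, 0.65547211, 0.2305401 ]), 'eef_rot': array([-3.74136545e-01, -3.11906993e+00,  2.28554221e-03]), 'contact_force': array([ 0.30152991,  0.3856115 , -0.35739525]), 'torque': array([-0.01575071, -0.01501922,  0.01607714]), 'finger_force': 0.0, 'grip_width': 0.9990898992338068}
```

View pics/scene0.png

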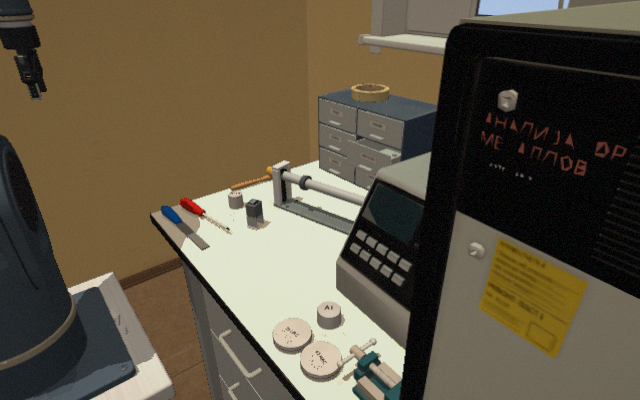

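View pics/top0.png

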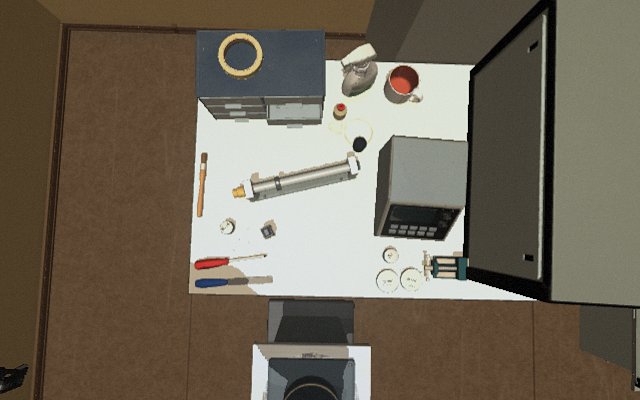

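The scene view shows the clip at about (254,211), with the stand behind it. In the top view the clip is at (268,230), the tube runs from the brass fitting at (238,191) to the post at (355,165), and the collar is at about (278,183). I'll enlarge the crops.

Run:
```python
import cv2,numpy as np
a=cv2.imread('pics/top0.png')[145:245,215:375]; b=cv2.imread('pics/scene0.png')[150:240,220:380]
a=cv2.resize(a,None,fx=5,fy=5,interpolation=cv2.INTER_CUBIC);b=cv2.resize(b,None,fx=5,fy=5,interpolation=cv2.INTER_CUBIC)
cv2.imwrite('pics/a.png',a);cv2.imwrite('pics/b.png',b)
```

```text
(no output)
```

View pics/a.png

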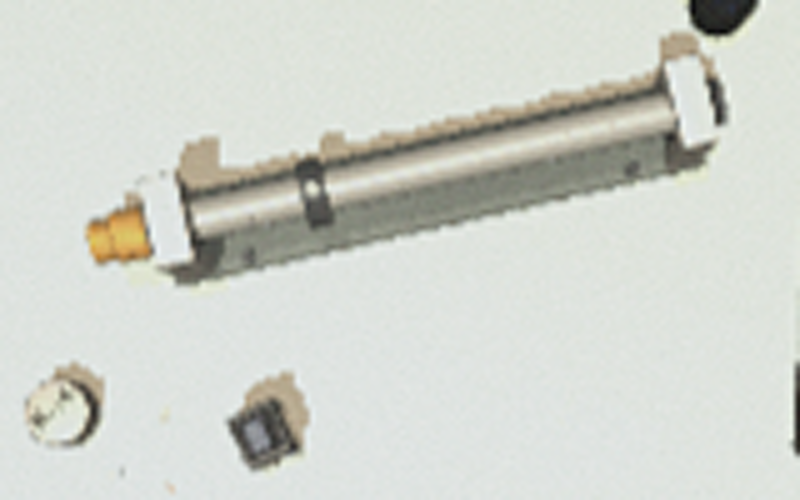

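View pics/b.png

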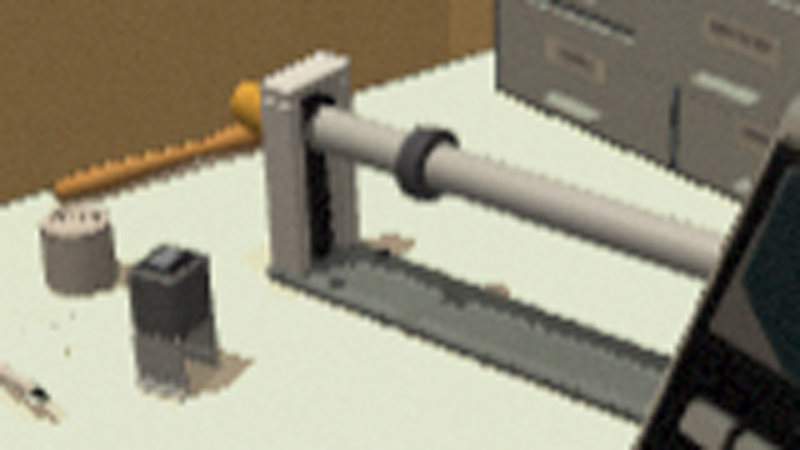

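The crops show the clip's top corners in the top view at about a(230,422), (270,398), (300,440), (258,468). The tube axis runs from a(200,219) to (660,112). The collar is at a(302–333). In the scene view, the arm plate is on the clip's left-front face, so the clip's x axis is close to world (0.86, 0.5). Next I'll fit both poses and overlay them.

```bash
cat > fit.py <<'E'
from h import *
from scipy.optimize import least_squares
A=lambda x,y:((x+.5)/5-.5+215,(y+.5)/5-.5+145)
B=lambda x,y:((x+.5)/5-.5+220,(y+.5)/5-.5+150)
# tube: top-edge/bottom-edge points
up=[("top",A(215,198)),("top",A(350,166)),("top",A(500,131)),("top",A(650,96)),("scene",B(470,152)),("scene",B(600,194)),("scene",B(715,231))]
lo=[("top",A(215,234)),("top",A(350,203)),("top",A(500,167)),("top",A(650,132)),("scene",B(460,196)),("scene",B(600,241)),("scene",B(700,275))]
def sd(n,uv,p,a):
    o,d=ray(n,uv);c=np.cross(d,a);c/=np.linalg.norm(c);return (p-o)@c
def res(q):
    p=np.array([q[0],.05,q[2]]);a=np.array([-np.sin(q[1]),np.cos(q[1]),0]);r=[]
    for L,s in((up,1),(lo,-1)):
        for n,uv in L: r.append(sd(n,uv,p,a))
    r=np.array(r);h=len(up);sg=np.sign(r[0]-r[h]);r[:h]-=sg*.011;r[h:]+=sg*.011;return r*1e3
f=least_squares(res,[.5,.2,.08]);q=f.x
a=np.array([-np.sin(q[1]),np.cos(q[1]),0]);p=np.array([q[0],.05,q[2]])
print('tube x@y=.05,yaw deg,z',q[0].round(4),np.degrees(q[1]).round(2),q[2].round(4),f.fun.round(1))
ct=np.r_[[A(230,422),A(270,398),A(300,440),A(258,468)]]
cs=np.r_[[B(132,284),B(165,245),B(210,258),B(180,290)]]
loc=np.array([[-.015,.013],[.015,.013],[.015,-.013],[-.015,-.013]])
def P(c,z=.061): 
    m=np.array([[np.cos(c[2]),-np.sin(c[2])],[np.sin(c[2]),np.cos(c[2])]]);return np.c_[loc@m.T+c[:2],np.full(4,z)]
def rc(c): return np.r_[(proj("top",P(c))-ct).ravel(),(proj("scene",P(c))[[1,2,3,0]]-cs[[1,2,3,0]]).ravel()]
c0=onz("top",A(264,432),.061)
fc=least_squares(lambda c:(proj("top",P(c))-ct).ravel(),[*c0[:2],.5]);c=fc.x
print('clip',c[:2].round(4),np.degrees(c[2]).round(1),fc.fun.round(1))
E
cat fit.py > fit2.py
cat >> fit2.py <<'E'
print(A,'') if 0 else None
t=cv2.imread('pics/top0.png');s=cv2.imread('pics/scene0.png')
def draw(im,n,pts,col,x0,y0,closed=True):
    u=(proj(n,pts)-[x0,y0]+.5)*5-.5;cv2.polylines(im,[u.round().astype(int)],closed,col,1,cv2.LINE_AA)
yc=onz("top",A(328,190),.08);tc=(yc-p)@a;print('collar s(top)',tc, p+a*tc)
side=np.array([np.cos(q[1]),np.sin(q[1]),0])
th=np.linspace(0,2*np.pi,40)
out=[]
for n,im,x0,y0,h,w in(("top",t,215,145,100,160),("scene",s,220,150,90,160)):
    im=cv2.resize(im[y0:y0+h,x0:x0+w],None,fx=5,fy=5,interpolation=cv2.INTER_CUBIC)
    for z in(.061,.028):draw(im,n,P(c,z),(0,0,255),x0,y0)
    o,_=ray(n,(0,0))
    for k in(1,-1):
        v=np.cross(a,o-p);v/=np.linalg.norm(v)
        draw(im,n,np.array([p+a*.1+k*v*.011,p-a*.12+k*v*.011]),(255,0,255),x0,y0,False)
    draw(im,n,np.array([p+a*tc+.018*(np.cos(x)*side+np.sin(x)*np.array([0,0,1])) for x in th]),(0,255,0),x0,y0)
    out.append(im)
im=cv2.resize(np.vstack(out),None,fx=.63,fy=.63,interpolation=cv2.INTER_AREA);cv2.imwrite('pics/ov.png',im)
E
python3 fit2.py
```

```text
tube x@y=.05,yaw deg,z 0.589 14.88 0.0802 [ 2.   1.8  1.8  1.9  0.8  1.   1.1 -1.9 -1.6 -1.9 -1.8 -0.6 -1.4 -1.2]
clip [0.4515 0.1237] -55.5 [-0.6  1.   1.1 -0.5  0.5 -0.6 -0.9  0.1]
collar s(top) 0.04507388717352383 [0.57747172 0.09356324 0.08022308]
```

View pics/ov.png

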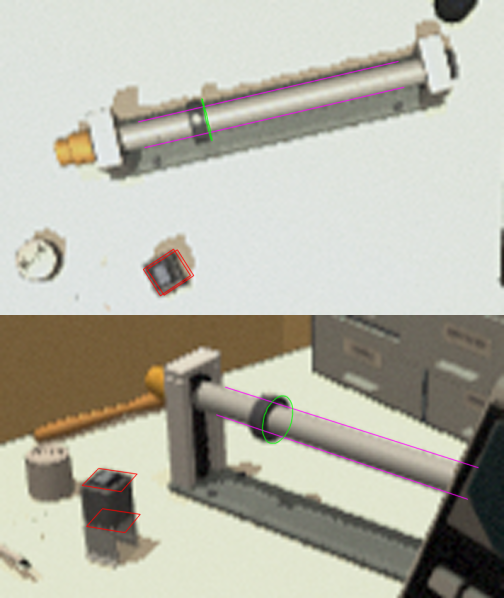

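The tube overlay is centred. The collar face lies about 2 mm further toward the fitting than I drew it. My clip corner labelling was off by 90°, so I'll refit with both views.

```bash
cat > fit3.py <<'E'
from fit import *
for L in ([[.015,.013],[.015,-.013],[-.015,-.013],[-.015,.013]],[[-.015,.013],[.015,.013],[.015,-.013],[-.015,-.013]]):
    import fit;fit.loc=np.array(L)
    g=least_squares(rc,[*c0[:2],.6 if L[0][0]>0 else -.9]);print(g.x[:2].round(4),np.degrees(g.x[2]).round(1),g.cost.round(2),g.fun.round(1))
    if L[0][0]>0: cc=g.x
import fit;fit.loc=np.array([[.015,.013],[.015,-.013],[-.015,-.013],[-.015,.013]])
s=cv2.imread('pics/scene0.png');t=cv2.imread('pics/top0.png');out=[]
for n,im,x0,y0 in(("top",t,245,210),("scene",s,230,190)):
    im=cv2.resize(im[y0:y0+45,x0:x0+45],None,fx=10,fy=10,interpolation=cv2.INTER_CUBIC);raw=im.copy()
    for z in(.061,.028):
        u=(proj(n,P(cc,z))-[x0,y0]+.5)*10-.5;cv2.polylines(im,[u.round().astype(int)],True,(0,0,255),1)
    out.append(np.hstack([im]))
cv2.imwrite('pics/cl.png',cv2.resize(np.hstack(out),(800,400)))
print('tube yaw',np.degrees(q[1]))
st=manip.get_state();Rm=R.from_rotvec(st['eef_rot']).as_matrix();print(Rm.round(3).tolist())
E
python3 fit3.py
```

```text
tube x@y=.05,yaw deg,z 0.589 14.88 0.0802 [ 2.   1.8  1.8  1.9  0.8  1.   1.1 -1.9 -1.6 -1.9 -1.8 -0.6 -1.4 -1.2]
clip [0.4515 0.1237] -55.5 [-0.6  1.   1.1 -0.5  0.5 -0.6 -0.9  0.1]
[0.4503 0.1225] 72.4 105.6 [ 0.2  5.3 -4.4  0.7  0.4 -4.   5.5 -0.1  5.7 -0.4 -0.2  3.  -5.9 -1.2
  0.9 -6.1]
[0.4503 0.1225] -17.4 115.81 [ 0.7  6.3 -3.5  0.2 -0.1 -5.   4.5  0.3  6.8 -0.2  0.5  2.4 -7.  -1.5
  0.2 -5.6]
tube yaw 14.87567057797887
[[-0.972, 0.236, -0.0], [0.236, 0.972, -0.001], [-0.0, -0.001, -1.0]]
```

View pics/cl.png

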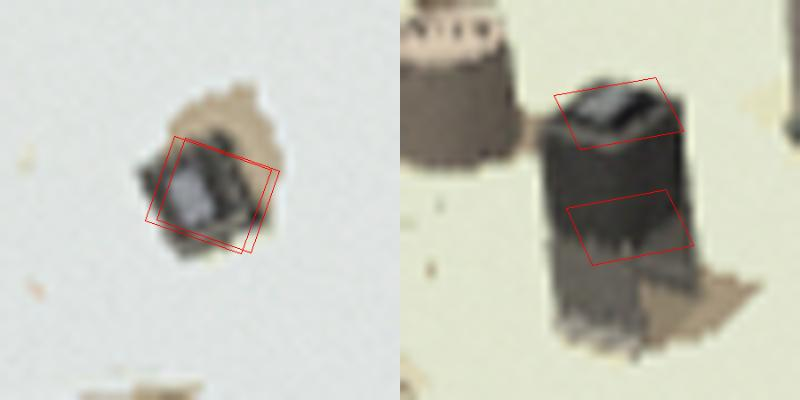

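The scene correspondences were cyclically shifted: the near, front-left face is the one with the arm plate. I'll fix that.

```bash
sed -i 's/^import fit;fit.loc/import fit;fit.loc/; s/^from fit import \*/from fit import *\nimport fit;fit.cs=np.roll(fit.cs,-1,axis=0)/' fit3.py; python3 fit3.py
```

```text
tube x@y=.05,yaw deg,z 0.589 14.88 0.0802 [ 2.   1.8  1.8  1.9  0.8  1.   1.1 -1.9 -1.6 -1.9 -1.8 -0.6 -1.4 -1.2]
clip [0.4515 0.1237] -55.5 [-0.6  1.   1.1 -0.5  0.5 -0.6 -0.9  0.1]
[0.4502 0.1225] 32.9 5.84 [ 0.1  0.2  0.7 -0.2  0.6  1.2  0.4  0.9  0.7 -1.2  0.7 -1.3 -0.4 -1.9
 -0.7 -0.3]
[0.4501 0.1225] -59.7 11.74 [-0.1  0.9  2.1  0.2  0.8  0.5 -1.   0.5  1.2 -0.5  1.5 -1.5 -0.9 -2.6
 -1.5 -0.1]
tube yaw 14.87567057797887
[[-0.972, 0.236, -0.0], [0.236, 0.972, -0.001], [-0.0, -0.001, -1.0]]
```

View pics/cl.png

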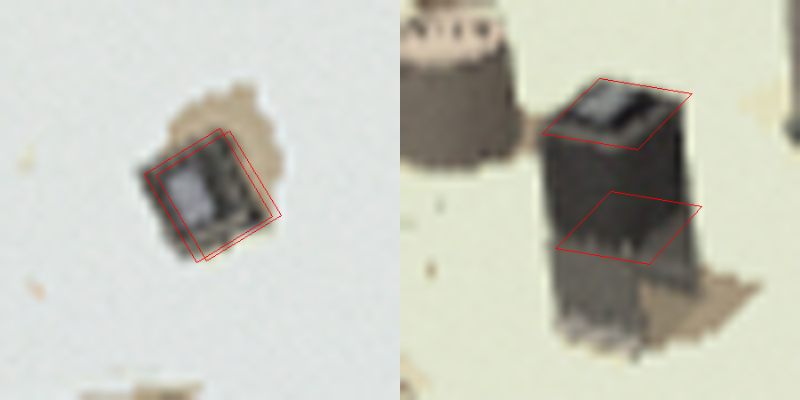

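```bash
cat >> h.py <<'E'
def to(pos,yaw):
    "tool y along yaw (deg), z down"
    s=manip.get_state();Rc=R.from_rotvec(s['eef_rot']);a=np.radians(yaw);y=np.array([np.cos(a),np.sin(a),0]);z=np.array([0,0,-1.]);
    best=min(((Rc.inv()*R.from_matrix(np.c_[np.cross(k*y,z),k*y,z])).as_rotvec(degrees=True) for k in(1,-1)),key=np.linalg.norm)
    print('delta mm',(Rc.inv().apply(np.array(pos)-s['tool_pos'])*1e3).round(1),'ang',best.round(2))
CL=np.array([.450,.1242]);Y=14.88;a_=np.radians(Y);AX=np.array([-np.sin(a_),np.cos(a_)]);P0=np.array([.589,.05])
E
python3 -c "
from h import *
to([*CL,.15],33)"
```

```text
delta mm [-407.9 -447.4   81.2] ang [-8.000e-02  3.000e-02  4.332e+01]
```

```bash
python3 -m pendant '{"commands":[{"delta_pos":[-35,-38,5],"angular":[0,0,4],"hand":85},{"delta_pos":[-75,-82,5],"angular":[0,0,8],"hand":85},{"delta_pos":[-115,-126,5],"angular":[0,0,13],"hand":85},{"delta_pos":[-155,-170,5],"angular":[0,0,18],"hand":85},{"delta_pos":[-195,-214,5],"angular":[0,0,22],"hand":85},{"delta_pos":[-235,-258,5],"angular":[0,0,26],"hand":85},{"delta_pos":[-275,-302,5],"angular":[0,0,30],"hand":85},{"delta_pos":[-315,-346,5],"angular":[0,0,34],"hand":85}]}'; python3 -c "
from h import *
to([*CL,.15],33)"
```

```text
time_s: 1.1
tool_pos: [0.3844, 0.2434, 0.2263]
eef_rot: [1.273, 2.872, 0.0]
contact_force: [1.0, -0.5, -0.1]
grip_width: 0.998
finger_force: 0.0
delta mm [-132.3  -31.5   76.3] ang [ 0.01 -0.    9.2 ]
```

```bash
python3 -m pendant '{"commands":[{"delta_pos":[-40,-10,20],"angular":[0,0,3],"hand":85},{"delta_pos":[-90,-22,50],"angular":[0,0,6],"hand":85},{"delta_pos":[-132,-31,76],"angular":[0,0,9],"hand":85},{"delta_pos":[-132,-31,76],"angular":[0,0,9],"hand":85},{"delta_pos":[-132,-31,76],"angular":[0,0,9],"hand":60}]}'
python3 - <<'E'
from h import *
to([*CL,.036],33)
a=snap("top","t1.png")[190:260,225:305];b=snap("scene","s1.png")[140:240,210:310]
cv2.imwrite('pics/t1c.png',np.hstack([cv2.resize(a,(400,350),interpolation=2),cv2.resize(b,(350,350),interpolation=2)]))
E
```

```text
time_s: 1.72
tool_pos: [0.4495, 0.1271, 0.1503]
eef_rot: [-1.491, -2.765, 0.0]
contact_force: [0.7, 0.3, -0.7]
grip_width: 0.811
finger_force: 0.0
delta mm [ -2.7  -1.2 114.3] ang [-0.03 -0.03  0.34]
```

View pics/t1c.png

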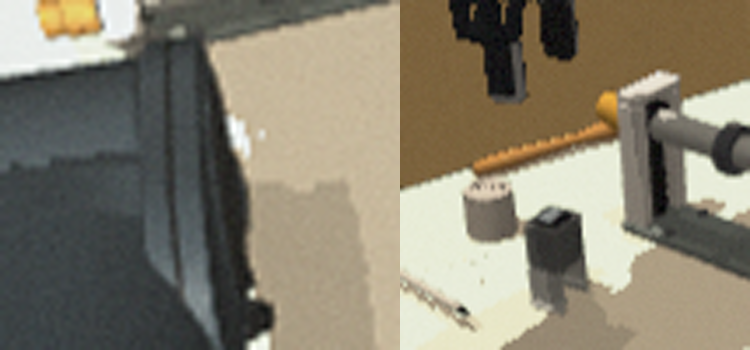

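The arm hides the clip in the top view. The scene view shows the fingers above the clip and the clip untouched. Descending.

```bash
python3 -m pendant '{"commands":[{"delta_pos":[-2.7,-1.2,30],"angular":[0,0,0.3],"hand":60},{"delta_pos":[-2.7,-1.2,60],"angular":[0,0,0.3],"hand":60},{"delta_pos":[-2.7,-1.2,85],"angular":[0,0,0.3],"hand":60},{"delta_pos":[-2.7,-1.2,103],"angular":[0,0,0.3],"hand":60},{"delta_pos":[-2.7,-1.2,114],"angular":[0,0,0.3],"hand":60},{"delta_pos":[-2.7,-1.2,114],"angular":[0,0,0.3],"hand":60}]}'
python3 - <<'E'
from h import *
to([*CL,.036],33)
b=snap("scene","s2.png")[150:240,200:320]
cv2.imwrite('pics/s2c.png',cv2.resize(b,None,fx=6,fy=6,interpolation=2))
E
```

```text
time_s: 2.58
tool_pos: [0.4501, 0.1244, 0.0362]
eef_rot: [-1.497, -2.762, 0.0]
contact_force: [-0.4, 0.4, 0.8]
grip_width: 0.706
finger_force: 0.0
delta mm [-0.1 -0.2  0.2] ang [-0.02 -0.02  0.09]
```

View pics/s2c.png

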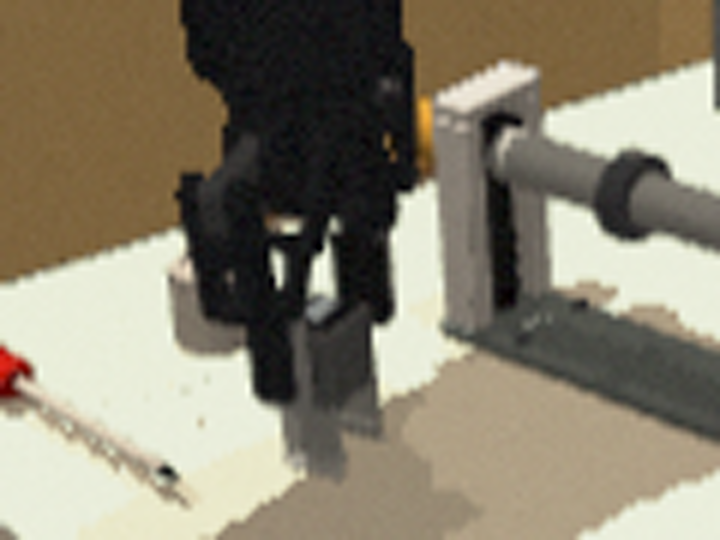

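The fingers straddle the clip on the arm-side faces. I'll close, then lift.

```bash
python3 -m pendant '{"commands":[{"delta_pos":[0,0,0],"angular":[0,0,0],"hand":40},{"delta_pos":[0,0,0],"angular":[0,0,0],"hand":30},{"delta_pos":[0,0,0],"angular":[0,0,0],"hand":20},{"delta_pos":[0,0,0],"angular":[0,0,0],"hand":20},{"delta_pos":[0,0,0],"angular":[0,0,0],"hand":20},{"delta_pos":[0,0,0],"angular":[0,0,0],"hand":20}]}' 60;  python3 -m pendant '{"commands":[{"delta_pos":[0,0,-30],"angular":[0,0,0],"hand":20},{"delta_pos":[0,0,-80],"angular":[0,0,0],"hand":20},{"delta_pos":[0,0,-130],"angular":[0,0,0],"hand":20},{"delta_pos":[0,0,-130],"angular":[0,0,0],"hand":20}]}';python3 - <<'E'
from h import *
t=P0+AX*(-.010);print(t);to([*t,.155],Y)
E
```

```text
time_s: 3.38
tool_pos: [0.4508, 0.124, 0.0371]
eef_rot: [1.498, 2.76, 0.002]
contact_force: [-1.0, 1.2, 6.8]
grip_width: 0.352
finger_force: 57.4
time_s: 3.88
tool_pos: [0.4521, 0.1242, 0.1697]
eef_rot: [1.497, 2.757, 0.008]
contact_force: [0.3, 0.4, -1.1]
grip_width: 0.343
finger_force: 58.6
[0.59156795 0.04033534]
delta mm [-146.3   71.1   15.3] ang [ 0.39 -0.   18.13]
```

```bash
python3 -m pendant '{"commands":[{"delta_pos":[-35,17,4],"angular":[0,0,4.5],"hand":20},{"delta_pos":[-75,36,8],"angular":[0,0,9],"hand":20},{"delta_pos":[-115,55,12],"angular":[0,0,14],"hand":20},{"delta_pos":[-146.3,71.1,15],"angular":[0.4,0,18.1],"hand":20},{"delta_pos":[-146.3,71.1,15],"angular":[0.4,0,18.1],"hand":20},{"delta_pos":[-146.3,71.1,15],"angular":[0.4,0,18.1],"hand":20}]}'
python3 - <<'E'
from h import *
t=P0+AX*(-.010);to([*t,.155],Y)
b=snap("scene","s3.png")[130:230,240:380]
cv2.imwrite('pics/s3c.png',cv2.resize(b,None,fx=5.5,fy=5.5,interpolation=2))
# expected clip housing corners in the scene (origin z = tcp-.020)
s=manip.get_state();p=s['tool_pos'];sd=np.array([AX[1],-AX[0]])
for z in(.011,.044):
  for dx in(-.015,.015):
    for dy in(-.013,.013):
      u=proj("scene",np.r_[p[:2]+sd*dx+AX*dy,p[2]-.020+z])[0];print(z,dx,dy,((u-[240,130]+.5)*5.5-.5).round(0))
E
```

```text
time_s: 4.62
tool_pos: [0.5885, 0.0402, 0.1503]
eef_rot: [-1.91, -2.488, 0.012]
contact_force: [-0.8, -0.3, -1.2]
grip_width: 0.348
finger_force: 58.6
delta mm [-0.7  3.  -4.7] ang [-0.51  0.02  0.08]
0.011 -0.015 -0.013 [478. 210.]
0.011 -0.015 0.013 [425. 195.]
0.011 0.015 -0.013 [523. 185.]
0.011 0.015 0.013 [470. 170.]
0.044 -0.015 -0.013 [478. 130.]
0.044 -0.015 0.013 [423. 116.]
0.044 0.015 -0.013 [524. 106.]
0.044 0.015 0.013 [470.  92.]
```

View pics/s3c.png

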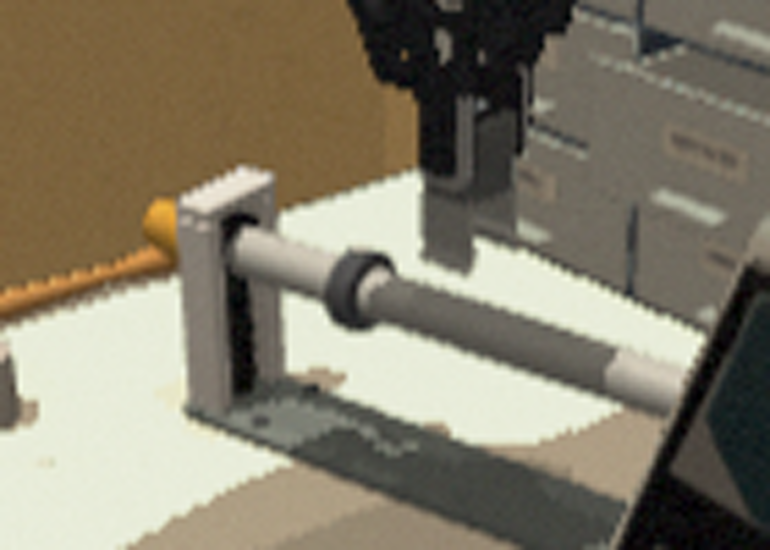

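The clip hangs where predicted, over the tube line and on the camera side of the collar. I'll correct the residual first and lower to just above the tube.

```bash
python3 -m pendant '{"commands":[{"delta_pos":[-0.7,3,6],"angular":[-0.5,0,0],"hand":20},{"delta_pos":[-0.7,3,12],"angular":[-0.5,0,0],"hand":20},{"delta_pos":[-0.7,3,18],"angular":[-0.5,0,0],"hand":20},{"delta_pos":[-0.7,3,18],"angular":[-0.5,0,0],"hand":20},{"delta_pos":[-0.7,3,18],"angular":[-0.5,0,0],"hand":20}]}'
python3 - <<'E'
from h import *
t=P0+AX*(-.010);to([*t,.130],Y)
E
```

```text
time_s: 5.3
tool_pos: [0.5927, 0.0398, 0.1333]
eef_rot: [1.913, 2.489, 0.001]
contact_force: [-0.1, 0.0, -1.1]
grip_width: 0.347
finger_force: 58.6
delta mm [ 0.8 -0.9  3.3] ang [0.11 0.07 0.04]
```

```bash
python3 -m pendant '{"commands":[{"delta_pos":[0.5,-0.9,3],"angular":[0.1,0,0],"hand":20},{"delta_pos":[0.5,-0.9,6],"angular":[0.1,0,0],"hand":20},{"delta_pos":[0.5,-0.9,9],"angular":[0.1,0,0],"hand":20},{"delta_pos":[0.5,-0.9,12],"angular":[0.1,0,0],"hand":20},{"delta_pos":[0.5,-0.9,15],"angular":[0.1,0,0],"hand":20},{"delta_pos":[0.5,-0.9,18],"angular":[0.1,0,0],"hand":20},{"delta_pos":[0.5,-0.9,18],"angular":[0.1,0,0],"hand":20}]}'
python3 - <<'E'
from h import *
t=P0+AX*(-.010);to([*t,.115],Y)
E
```

```text
time_s: 6.18
tool_pos: [0.5913, 0.04, 0.1151]
eef_rot: [1.914, 2.491, -0.002]
contact_force: [-1.1, -0.9, 0.8]
grip_width: 0.348
finger_force: 58.5
delta mm [0.2 0.3 0.1] ang [-0.03  0.06  0.03]
```

```bash
python3 -m pendant '{"commands":[{"delta_pos":[0,0,2],"angular":[0,0,0],"hand":20},{"delta_pos":[0,0,4],"angular":[0,0,0],"hand":20},{"delta_pos":[0,0,6],"angular":[0,0,0],"hand":20},{"delta_pos":[0,0,6],"angular":[0,0,0],"hand":20}]}';  python3 -m pendant '{"commands":[{"delta_pos":[0,0,2],"angular":[0,0,0],"hand":20},{"delta_pos":[0,0,4],"angular":[0,0,0],"hand":20},{"delta_pos":[0,0,6],"angular":[0,0,0],"hand":20},{"delta_pos":[0,0,6],"angular":[0,0,0],"hand":20}]}'
```

```text
time_s: 6.68
tool_pos: [0.5917, 0.04, 0.1093]
eef_rot: [1.914, 2.49, -0.001]
contact_force: [-2.5, 0.1, 4.2]
grip_width: 0.348
finger_force: 58.6
time_s: 7.18
tool_pos: [0.5919, 0.04, 0.1036]
eef_rot: [1.913, 2.49, -0.0]
contact_force: [-2.5, 0.3, 7.8]
grip_width: 0.346
finger_force: 58.4
```

Contact is felt and the tube is sinking as expected. The sideways pull is toward -x, so I'll shift 1 mm that way and keep pressing.

```bash
python3 -m pendant '{"commands":[{"delta_pos":[0,-0.5,1],"angular":[0,0,0],"hand":20},{"delta_pos":[0,-1,3],"angular":[0,0,0],"hand":20},{"delta_pos":[0,-1,5],"angular":[0,0,0],"hand":20},{"delta_pos":[0,-1,5],"angular":[0,0,0],"hand":20}]}';  python3 -m pendant '{"commands":[{"delta_pos":[0,0,1.5],"angular":[0,0,0],"hand":20},{"delta_pos":[0,0,3],"angular":[0,0,0],"hand":20},{"delta_pos":[0,0,3],"angular":[0,0,0],"hand":20}]}'
```

```text
time_s: 7.68
tool_pos: [0.5912, 0.04, 0.0984]
eef_rot: [1.913, 2.49, 0.0]
contact_force: [-0.0, -0.3, -2.8]
grip_width: 0.343
finger_force: 57.9
time_s: 8.05
tool_pos: [0.591, 0.0401, 0.0953]
eef_rot: [1.913, 2.49, -0.0]
contact_force: [-0.2, 1.2, 2.0]
grip_width: 0.347
finger_force: 59.4
```

Snapped: the push dropped sharply. I'll ease up 2 mm, hold, then slide along tool +x toward the collar.

```bash
python3 -m pendant '{"commands":[{"delta_pos":[0,0,-2],"angular":[0,0,0],"hand":20},{"delta_pos":[0,0,-2],"angular":[0,0,0],"hand":20},{"delta_pos":[0,0,-2],"angular":[0,0,0],"hand":20},{"delta_pos":[0,0,-2],"angular":[0,0,0],"hand":20}]}'
python3 - <<'E'
from h import *
b=snap("scene","s4.png")[130:230,240:380]
cv2.imwrite('pics/s4c.png',cv2.resize(b,None,fx=5.5,fy=5.5,interpolation=2))
E
```

```text
time_s: 8.55
tool_pos: [0.591, 0.04, 0.0974]
eef_rot: [1.913, 2.49, -0.0]
contact_force: [1.7, 1.6, 1.1]
grip_width: 0.346
finger_force: 59.2
```

View pics/s4c.png

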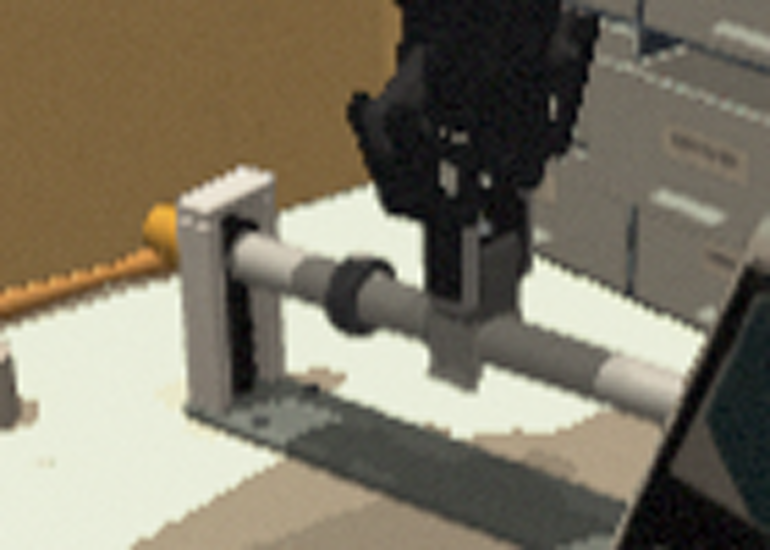

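The clip straddles the tube and is seated, with its left end at about (430,330) and the collar face at about (390,290), so there is a clear gap. Now sliding.

```bash
python3 -m pendant '{"commands":[{"delta_pos":[3,0,0],"angular":[0,0,0],"hand":20},{"delta_pos":[6,0,0],"angular":[0,0,0],"hand":20},{"delta_pos":[9,0,0],"angular":[0,0,0],"hand":20},{"delta_pos":[12,0,0],"angular":[0,0,0],"hand":20},{"delta_pos":[15,0,0],"angular":[0,0,0],"hand":20},{"delta_pos":[18,0,0],"angular":[0,0,0],"hand":20},{"delta_pos":[21,0,0],"angular":[0,0,0],"hand":20},{"delta_pos":[24,0,0],"angular":[0,0,0],"hand":20}]}';python3 -m pendant '{"commands":[{"delta_pos":[2,0,0],"angular":[0,0,0],"hand":20},{"delta_pos":[4,0,0],"angular":[0,0,0],"hand":20},{"delta_pos":[6,0,0],"angular":[0,0,0],"hand":20},{"delta_pos":[8,0,0],"angular":[0,0,0],"hand":20},{"delta_pos":[8,0,0],"angular":[0,0,0],"hand":20}]}'
```

```text
time_s: 9.6
tool_pos: [0.5851, 0.061, 0.0975]
eef_rot: [1.914, 2.487, -0.003]
contact_force: [4.2, -3.9, 2.2]
grip_width: 0.346
finger_force: 59.4
time_s: 10.22
tool_pos: [0.583, 0.0692, 0.0974]
eef_rot: [1.914, 2.487, -0.002]
contact_force: [3.8, -4.5, 0.6]
grip_width: 0.348
finger_force: 59.4
```

```bash
python3 -m pendant '{"commands":[{"delta_pos":[2,0.5,0],"angular":[0,0,0],"hand":20},{"delta_pos":[4,0.7,0],"angular":[0,0,0],"hand":20},{"delta_pos":[6,0.7,0],"angular":[0,0,0],"hand":20},{"delta_pos":[8,0.7,0],"angular":[0,0,0],"hand":20},{"delta_pos":[8,0.7,0],"angular":[0,0,0],"hand":20}]}';python3 -m pendant '{"commands":[{"delta_pos":[1,0,0],"angular":[0,0,0],"hand":20},{"delta_pos":[2,0,0],"angular":[0,0,0],"hand":20},{"delta_pos":[2,0,0],"angular":[0,0,0],"hand":20}]}'
```

```text
time_s: 10.85
tool_pos: [0.5811, 0.0774, 0.0973]
eef_rot: [1.914, 2.488, -0.003]
contact_force: [2.1, -3.7, 0.4]
grip_width: 0.35
finger_force: 59.4
time_s: 11.22
tool_pos: [0.5807, 0.079, 0.0973]
eef_rot: [1.914, 2.488, -0.003]
contact_force: [2.5, -5.2, 1.0]
grip_width: 0.35
finger_force: 59.0
```

```bash
for i in 1; do :; done; python3 -m pendant '{"commands":[{"delta_pos":[0.7,0,0],"angular":[0,0,0],"hand":20},{"delta_pos":[1.5,0,0],"angular":[0,0,0],"hand":20},{"delta_pos":[1.5,0,0],"angular":[0,0,0],"hand":20}]}' | grep -E 'tool|contact'
```

```text
tool_pos: [0.5806, 0.0792, 0.0974]
contact_force: [3.6, -9.4, 0.5]
```

```bash
python3 -m pendant '{"commands":[{"delta_pos":[0.7,0,0],"angular":[0,0,0],"hand":20},{"delta_pos":[1.4,0,0],"angular":[0,0,0],"hand":20},{"delta_pos":[1.4,0,0],"angular":[0,0,0],"hand":20}]}'| grep -E 'tool|contact'
```

```text
tool_pos: [0.5805, 0.0794, 0.0975]
contact_force: [4.0, -12.6, 2.0]
```

It is butting: the position stopped and the force rose by about 8 N. I'll ease the stored push, then open.

```bash
python3 -m pendant '{"commands":[{"delta_pos":[-0.7,0,0],"angular":[0,0,0],"hand":20},{"delta_pos":[-1.5,0,0],"angular":[0,0,0],"hand":20},{"delta_pos":[-1.5,0,0],"angular":[0,0,0],"hand":20}]}' 20|grep -E 'tool|contact|force'; python3 -m pendant '{"commands":[{"delta_pos":[0,0,0],"angular":[0,0,0],"hand":34},{"delta_pos":[0,0,0],"angular":[0,0,0],"hand":45},{"delta_pos":[0,0,0],"angular":[0,0,0],"hand":60},{"delta_pos":[0,0,0],"angular":[0,0,0],"hand":60},{"delta_pos":[0,0,0],"angular":[0,0,0],"hand":60}]}'; python3 -m pendant '{"commands":[{"delta_pos":[0,0,-10],"angular":[0,0,0],"hand":60},{"delta_pos":[0,0,-30],"angular":[0,0,0],"hand":60},{"delta_pos":[0,0,-70],"angular":[0,0,0],"hand":60},{"delta_pos":[0,0,-120],"angular":[0,0,0],"hand":60},{"delta_pos":[0,0,-160],"angular":[0,0,0],"hand":60},{"delta_pos":[0,0,-160],"angular":[0,0,0],"hand":60},{"delta_pos":[0,0,-160],"angular":[0,0,0],"hand":60}]}' | tail -4;  python3 - <<'E'
from h import *
b=snap("scene","s5.png")[150:220,260:360]
cv2.imwrite('pics/s5c.png',cv2.resize(b,None,fx=8,fy=8,interpolation=2))
E
```

```text
tool_pos: [0.5806, 0.0792, 0.0974]
contact_force: [3.3, -8.8, 2.0]
finger_force: 58.3
time_s: 12.98
tool_pos: [0.5801, 0.0821, 0.0972]
eef_rot: [1.914, 2.491, -0.001]
contact_force: [-0.3, -0.0, 0.0]
grip_width: 0.701
finger_force: 0.0
eef_rot: [1.914, 2.491, -0.001]
contact_force: [-0.4, 0.3, -0.3]
grip_width: 0.699
finger_force: 0.0
```

View pics/s5c.png

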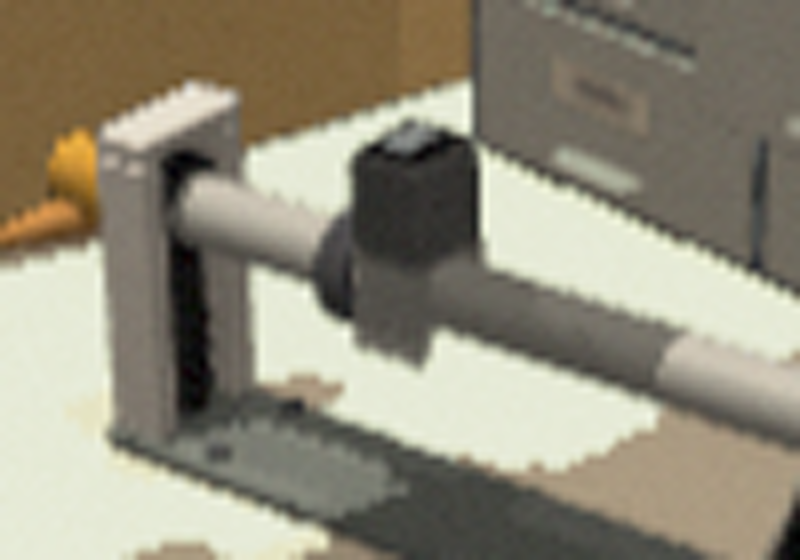

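The clip sits upright on the tube at about (415,220), tight against the collar at (335,270), and the gripper is clear. Handing in.

```bash
python3 -c "
from station import manip
print(manip.close_job())"
```

```text
the job is handed in; nothing more can be done
None
```

The clip is snapped onto the tube, butted against the collar and released, and the job is handed in; the last picture shows it upright and tight to the collar, but the hand-in returned no verdict.

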